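Close up a picture frame with its back panel

TASK

Put the back on the picture frame that lies face down on the bench: take the brown back panel by its wooden block, tilt it and tuck one of its long edges under the brass lip of the frame, then lower the other edge so that the panel lies flat on the floor of the frame, block upward, and let go. Leave the larger grey panel where it lies; it belongs to another frame.

Things in the scene. Friction and masses are not known exactly. Their poses are not given: they have to be found in the camera images.
- frame: Dark wooden frame, 192 (x) x 210 (y) mm, face down, fixed to the bench. Origin: centre of its underside; z up, x towards its lip side, which faces away from the robot (yaw up to 0.35 rad). Cavity 144 (x) x 162 (y) mm, centred on the origin, flat white floor at z = 10 mm; walls 24 mm thick, tops at z = 26 mm. The panel cannot enter level: only tilted, one edge first under the lip.
- lip_edge (a point): Middle of the lower free edge of the lip, a brass-coloured strip on the frame's far wall along its whole width: at x = 46, y = 0, z = 30 mm in the frame's axes, axes parallel to the frame's. The lip is 6 mm thick (top at z = 36 mm) and overhangs the cavity by 26 mm, to the wall at x = 72 mm; the gap between it and the cavity floor is 20 mm high.
- panel: Brown back panel, loose, flat on the bench (yaw up to 0.3 rad): a board 130 (x) x 150 (y) x 6 mm, about 0.16 kg. In its middle a fixed pale wooden block, 44 (x) x 24 (y) mm, top 44 mm above the panel's underside: grip it across the 24 mm. Two flat steel plates are decoration. Origin: centre of the underside, z up through the block. Either 150 mm edge may go under the lip.
- spare_panel: Larger grey panel of the same kind, 150 (x) x 180 (y) x 6 mm, with an equal pale block; too big for this frame. Origin: centre of its underside, z up. The brown and the grey panel may lie in either of two places. Must stay where it is.

How it is judged:
On the way:
1. the brown panel is tilted (more than 0.1 rad) with one edge tucked under the lip (angle between panel's own z axis and vertical between 0.1 and 0.8 rad and z of lip_edge in the frame of panel above 0.004 m and x of lip_edge in the frame of panel between -0.063 and 0.063 m and y of lip_edge in the frame of panel between -0.05 and 0.05 m and x of panel in the frame of frame between -0.03 and 0.03 m), for 0.1 s.
At the end, for the whole second after the job is handed in: The brown panel lies at rest, block up, flat on the cavity floor under the lip: its origin within 12 mm (x) and 10 mm (y) of the cavity's centre and within 4 mm of the floor's height, tilted less than 0.05 rad, its 150 mm edges parallel to the lip within 0.17 rad (either way round) (x of panel in the frame of frame between -0.012 and 0.012 m and y of panel in the frame of frame between -0.01 and 0.01 m and z of panel in the frame of frame between 0.006 and 0.014 m and angle between panel's own z axis and vertical below 0.05 rad and angle between the x axis of panel and the x axis of frame, either way round below 0.17 rad and linear speed of panel below 0.02 m/s and angular speed of panel below 0.1 rad/s); the robot touches nothing.
It fails at once if the grey panel is moved more than 20 mm (distance of spare_panel from where it was at the start of the episode above 0.02 m).
It also fails if it takes over 38 s, if anything falls off the work surface, if the arm or the gripper's body presses on something with over 40 N, if the wrist force passes 120 N, or if a joint passes its speed limit or range.

ROBOT

A 7-joint arm with a two-finger parallel gripper is mounted at the origin on the work surface; the furniture and walls round the work are solid. World frame = base frame: x ahead of the robot, y to its left, z up, the work surface at z = 0. Lengths are in m, angles in rad, forces in N, time in s.
With the tool pointing down it reaches from about 0.4 to 0.925 m from the base axis. Payload 5.6 kg.
Tool frame: the origin (TCP) lies midway between the tips of the shut fingers; the grasp point (between the pads) lies 19 mm behind it; z points along the fingers, y is the line along which they close (so a half turn about z gives the same grasp; the last joint's range is limited). The gripper opens to 85 mm and grips with 20 to 120 N. Pads are 22 mm wide; open, the fingers measure 114 mm over their backs; the gripper's body (76 mm by 85 mm) begins 54 mm behind the grasp point. The pads swing forward as they close: fully open they stand 13 mm farther back than shut.
Start: joints at [1.119, 0.468, -0.012, 1.603, 0.006, 1.071, -0.056], TCP at [0.258, -0.596, 0.211] pointing down, gripper open.
Joint ranges: [-2.53, 2.53], [-0.31, 2.02], [-1.57, 1.55], [0.28, 2.44], [-1.29, 4.43], [0.15, 1.84], [-2.92, 2.92]. Speed limits (rad/s): [2.57, 2.57, 3.14, 3.14, 3.14, 3.14, 3.14].

INTERFACE

Orientations are given as a rotation vector (axis times angle).
In Python, from station import * gives the robot as it stands.
- The arm moves only by the tool carry_out, never from a script. Its argument "motion" is one flat list of numbers, 7 for each row, row after row: the shift along the world's x, y, z in cm, then the turn, a rotation vector about the world's x, y, z in degrees, then the finger opening in cm, from 0 to 8.54. A call has 1 to 5 rows; each row is the pose to reach, as a shift and turn from the pose commanded when the call began; what a row does not reach only later rows make up. A row lasts 1/8 s, in which the tool goes at most 62.5 mm and 10.7 degrees, less where a joint would pass 70% of its speed; a pose out of reach is approached as far as the arm can. A call with a gripper value outside its range is refused whole. The fingers move at their own pace and stop on an object; "grip_force" is the grip in N (left out, the last holds). Time passes only in rows, so rows that repeat a pose let the fingers close. It gives the time, the measured TCP pose, the force, the opening and the grip force at its end, in the units of the state.
- get_obs(): the state, without advancing time (a new reading comes with each control period).
- get_image(name): name is "scene" or "top" or "wrist"; returns a dict with "pixels" (400x640x3 uint8, blue, green, red), "mtx" (3x3 intrinsics, pixels), "origin" and "orientation" of the camera in the world; the wrist camera has in their place "mount" (4x4, takes a point from camera to tool coordinates, whose origin is the TCP and whose axes are the flange's). Camera axes: x right, y down, z forward; pixel columns grow to the right and rows downward; lengths in m; the calibration is good to about 2 mm. The wrist camera is an equidistant fisheye: a pixel r from the principal point sees the ray r / f radians off the axis. A picture is of the moment at which its call begins: read the wrist's pose just before it. There is no depth.
- hand_in(): hands the job in; it is judged then, once.
The state is a dict: "t": time; "qpos": joint angles; "qvel": joint speeds; "effort": joint torques, N m; "tool_pos": TCP position; "tool_rot": TCP orientation; "ft_force": force on the tool from outside, world axes, zero at the start; "torque": the same for the moment, N m; "finger_gap": finger opening in m; "finger_force": force on a finger pad.
Only numpy, scipy, OpenCV 4.12 (cv2) and the standard library are available. Lean on these libraries where they do the work, as an engineer would, in place of code of your own. Each camera call takes 0.05 s, during which the arm holds its last target. There are 200 camera calls.

## Working session

There is one attempt and no reset: what is moved stays moved. The work goes in short steps, Python scripts to look and compute and a tool call to move; the robot and the scene stay as the last step left them, time stands still between calls to the robot, and variables do not carry over. Pictures are saved under pics/ and viewed, at most 10 in all, crops included, and the job is handed in when it is done.

Besides the shell and the picture viewer there is one more tool, called in YAML: its name, and indented under it one key for each argument. carry_out: Moves the arm, as the interface text tells. Its arguments: {"type":"object","properties":{"motion":{"type":"array","items":{"type":"number"}},"grip_force":{"type":"number"}},"required":["motion"]}

```bash
mkdir -p pics; ls; python3 - <<'E'
from station import *
import cv2
o=get_obs();print(o['t'],o['tool_pos'],o['tool_rot'],o['ft_force'],o['finger_gap'])
for n in('scene','top'):
    g=get_image(n);cv2.imwrite(f'pics/{n}0.png',g['pixels']);print(n,g['mtx'],g['origin'],g['orientation'])
E
```

```text
pics
0.0 [ 0.25805992 -0.59591773  0.20992281] [-3.07451993e+00 -6.37206826e-01  8.37440280e-04] [-0.95361243  0.22519169 -0.97998366] 0.08521688257497359
scene [[409.64458892   0.         317.02958751]
 [  0.         409.64458892 199.46874295]
 [  0.           0.           1.        ]] [ 0.05054052 -0.29673195  0.6988769 ] [-2.18391004  1.2221038  -0.45622786]
top [[465.54576709   0.         321.94267835]
 [  0.         465.54576709 195.23118572]
 [  0.           0.           1.        ]] [ 0.36724385 -0.01030703  1.11873401] [-2.14918363  2.17997736 -0.15347432]
```

View pics/top0.png

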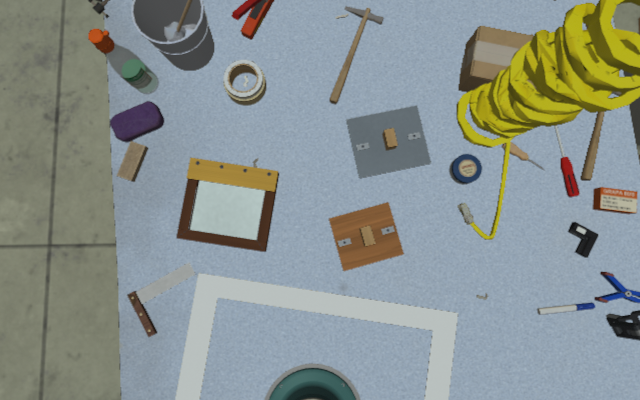

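View pics/scene0.png

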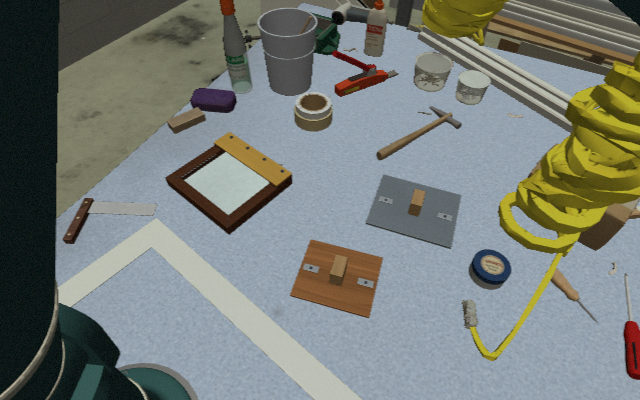

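```bash
cat > h.py <<'E'
import cv2,numpy as np
from scipy.spatial.transform import Rotation as R
def plane(px,g,z):
    px=np.atleast_2d(px).astype(float)
    d=np.c_[px,np.ones(len(px))]@np.linalg.inv(g['mtx']).T@R.from_rotvec(g['orientation']).as_matrix().T
    o=np.array(g['origin']);return o+d*((z-o[2])/d[:,2])[:,None]
def mask(im,lo,hi,roi):
    h=cv2.inRange(cv2.cvtColor(im,cv2.COLOR_BGR2HSV),lo,hi);m=np.zeros_like(h);x0,y0,x1,y1=roi
    m[y0:y1,x0:x1]=h[y0:y1,x0:x1];return m
def big(m):
    c,_=cv2.findContours(m,cv2.RETR_EXTERNAL,cv2.CHAIN_APPROX_NONE);return max(c,key=cv2.contourArea)[:,0]
def rect(px,g,z):
    p=plane(px,g,z)[:,:2];r=cv2.minAreaRect((p*1000).astype(np.float32));return r
E
python3 - <<'E'
from station import *
from h import *
g=get_image('top');im=g['pixels'];hs=cv2.cvtColor(im,cv2.COLOR_BGR2HSV)
for n,(x,y) in dict(brass=(232,172),brown=(350,220),block=(365,233),blockside=(369,243),wood=(186,225),floor=(230,210)).items():print(n,hs[y,x])
E
python3 - <<'E'
import sys;sys.path.insert(0,'.')
from station import *
from h import *
for n,rb,rp in(('top',(170,145,290,260),(320,195,410,280)),('scene',(160,125,300,235),(285,235,390,320))):
    g=get_image(n);im=g['pixels']
    brass=mask(im,(15,120,80),(30,255,255),rb);print(n,'brass',rect(big(brass),g,.036))
    fl=mask(im,(0,0,170),(179,40,255),rb);fl=cv2.morphologyEx(fl,cv2.MORPH_OPEN,np.ones((3,3)));print('floor',rect(big(fl),g,.010))
    pn=mask(im,(5,60,40),(25,255,255),rp);pn=cv2.morphologyEx(pn,cv2.MORPH_CLOSE,np.ones((3,3)));print('panel',rect(big(pn),g,.006))
    np.save('m.npy',brass)
    v=np.hstack([cv2.bitwise_or(cv2.bitwise_or(brass,fl),pn)]);cv2.imwrite(f'pics/m_{n}.png',v)
E
```

```text
brass [ 21 163 163]
brown [ 14 149 128]
block [ 18 108 144]
blockside [ 19 109 140]
wood [ 11 138  74]
floor [ 85  23 190]
top brass ((555.0278930664062, 180.00262451171875), (209.07676696777344, 49.639625549316406), 80.4190902709961)
floor ((474.9519958496094, 196.33453369140625), (156.8355712890625, 118.21812438964844), 80.17593383789062)
panel ((407.6313781738281, -133.0891571044922), (128.5431671142578, 148.36978149414062), 14.630621910095215)
scene brass ((554.5228881835938, 178.88165283203125), (208.85269165039062, 50.298343658447266), 80.1244125366211)
floor ((484.2926940917969, 198.24334716796875), (148.61692810058594, 122.3967514038086), 80.52117919921875)
panel ((407.1486511230469, -134.17984008789062), (131.03480529785156, 147.95602416992188), 14.69509220123291)
```

The top view shows the frame at about (230,204), the brass strip at its far side around (232,172), the brown panel at (366,237) and the grey panel at (388,142). In the scene view the brown panel is at (338,277). Both views agree to about 1 mm: panel centre (407.4,-133.6), yaw 14.7°, and frame origin about (484.8,191.5), yaw -9.7°.

carry_out:
  motion: [1.8,5.7,0,0,0,-1.8,8.5,3.7,11.4,0,0,0,-3.6,8.5,5.5,17.1,0,0,0,-5.4,8.5,7.4,22.8,-1,0,0,-7.2,8.5,9.2,28.5,-2,0,0,-8.8,8.5]

```text
t: 0.88
tool_pos: [0.3509, -0.3097, 0.191]
tool_rot: [3.115, 0.398, 0.001]
ft_force: [1.6, 0.6, 0.5]
finger_gap: 0.0854
finger_force: 0.0
```

carry_out:
  motion: [1.9,5.8,-1,0,0,0,8.5,3.9,11.8,-2.5,0,0,0,8.5,5.7,17.7,-5,0,0,0,8.5,5.7,17.7,-7,0,0,0,8.5,5.7,17.7,-7,0,0,0,8.5]

```text
t: 1.5
tool_pos: [0.4064, -0.1334, 0.1199]
tool_rot: [-3.114, -0.403, 0.005]
ft_force: [-0.1, -0.5, -0.0]
finger_gap: 0.0851
finger_force: 0.0
```

```bash
python3 - <<'E'
import sys;sys.path.insert(0,'.')
from station import *
from h import *
o=get_obs();g=get_image('wrist');cv2.imwrite('pics/w1.png',g['pixels']);print(o['tool_pos'],o['tool_rot'],g['mtx'],g['mount'])
g=get_image('top');cv2.imwrite('pics/t1.png',g['pixels'])
E
```

```text
[ 0.40637141 -0.13342691  0.11987933] [-3.11418475 -0.40264058  0.00458047] [[309.70691629   0.         322.57157786]
 [  0.         309.70691629 194.79221483]
 [  0.           0.           1.        ]] [[ 1.22682891e-03 -9.62241654e-01 -2.72193854e-01  6.95504813e-02]
 [ 9.99999117e-01  1.04155707e-03  8.25140712e-04 -8.37151706e-04]
 [-5.10479332e-04 -2.72194626e-01  9.62242082e-01 -1.63003051e-01]
 [ 0.00000000e+00  0.00000000e+00  0.00000000e+00  1.00000000e+00]]
```

View pics/w1.png

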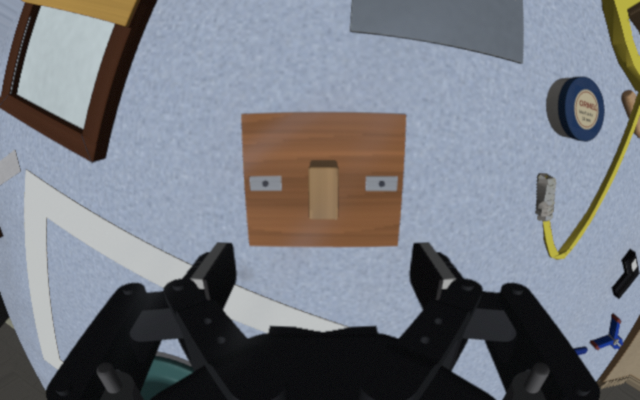

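The wrist view shows the block centred between the fingers at (323,190) and aligned with them, so I'm lowering and gripping.

carry_out:
  motion: [0.1,0,-5,0,0,0,8.5,0.1,0,-9,0,0,0,8.5,0.1,0,-10.5,0,0,0,8.5,0.1,0,-10.5,0,0,0,2,0.1,0,-10.5,0,0,0,1]
  grip_force: 60

```text
t: 2.22
tool_pos: [0.4096, -0.1351, 0.0172]
tool_rot: [3.115, 0.399, 0.004]
ft_force: [0.2, -0.4, 0.2]
finger_gap: 0.0509
finger_force: 0.0
```

carry_out:
  motion: [0,0,0,0,0,0,1,0,0,0,0,0,0,1,0,0,0,0,0,0,1,0,0,0,0,0,0,1]

```text
t: 2.72
tool_pos: [0.4092, -0.1347, 0.0173]
tool_rot: [3.115, 0.4, 0.003]
ft_force: [-3.2, 0.8, 10.8]
finger_gap: 0.022
finger_force: 58.6
```

carry_out:
  motion: [0,0,3,0,0,0,1,0,0,7,0,0,0,1,0,0,11,0,0,0,1,0.5,2,13,0,0,-3,1,1.5,6,13,0,0,-6,1]

```text
t: 3.35
tool_pos: [0.4245, -0.0755, 0.1481]
tool_rot: [3.131, 0.227, 0.007]
ft_force: [1.1, 0.6, -2.5]
finger_gap: 0.0218
finger_force: 60.1
```

carry_out:
  motion: [1,4.5,0,0,0,-3,1,2,9.5,0,0,0,-7,1,3,14.5,0,0,0,-11,1,4,19,0,0,0,-15,1,4.7,23,0,0,0,-18.3,1]

```text
t: 3.98
tool_pos: [0.4703, 0.1572, 0.1462]
tool_rot: [-3.13, 0.267, -0.001]
ft_force: [1.4, 0.1, -2.7]
finger_gap: 0.0214
finger_force: 60.1
```

```bash
python3 - <<'E'
import sys;sys.path.insert(0,'.')
from station import *
from h import *
o=get_obs();g=get_image('wrist');cv2.imwrite('pics/w2.png',g['pixels']);print(o['tool_pos'],o['tool_rot'])
E
```

```text
[0.4703259  0.1571958  0.14620295] [-3.13016788e+00  2.67059096e-01 -6.47904258e-04]
```

View pics/w2.png

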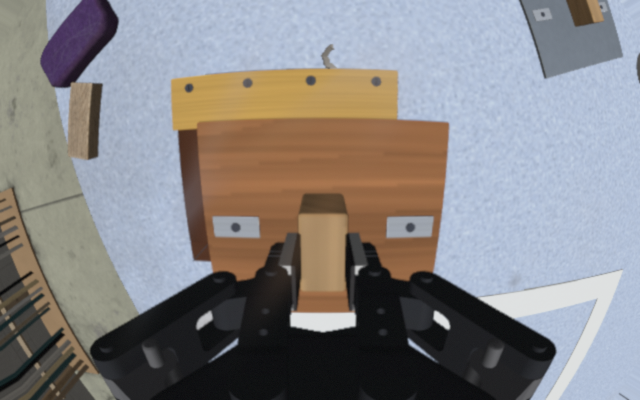

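The far panel corners are at about (198,122) and (448,123), and the brass strip spans (172,80) to (398,70), parallel to the panel.

```bash
cat >> h.py <<'E'
def wray(px,g):
    K=g['mtx'];d=(np.atleast_2d(px)-[K[0,2],K[1,2]])/K[0,0];th=np.linalg.norm(d,axis=1)[:,None]
    v=np.c_[np.sin(th)*d/np.maximum(th,1e-9),np.cos(th)];M=np.array(g['mount']);return M[:3,3],v@M[:3,:3].T
def wplane_tool(px,g,z):
    o,v=wray(px,g);return o+v*((z-o[2])/v[:,2])[:,None]
def wplane(px,g,z,ob):
    Rm=R.from_rotvec(ob['tool_rot']).as_matrix();o,v=wray(px,g);o=Rm@o+ob['tool_pos'];v=v@Rm.T
    return o+v*((z-o[2])/v[:,2])[:,None]
E
python3 - <<'E'
import sys;sys.path.insert(0,'.')
from station import *
from h import *
o=get_obs();g=get_image('wrist')
p=[(198,122),(448,123),(235,227),(410,227)]
print('tool',wplane_tool(p,g,.0113).round(4))
print(o['tool_pos'],R.from_rotvec(o['tool_rot']).as_matrix().round(3))
b=wplane([(172,80),(398,70),(398,120),(173,130)],g,.036,o);print('brass',b.round(4))
m=mask(g['pixels'],(17,130,80),(30,255,255),(165,60,410,125));c=big(m);q=wplane(c,g,.036,o);print(cv2.minAreaRect((q[:,:2]*1000).astype(np.float32)))
E
```

```text
tool [[ 0.0644 -0.0742  0.0113]
 [ 0.064   0.0731  0.0113]
 [-0.001  -0.0553  0.0113]
 [-0.0009  0.0536  0.0113]]
[0.47090462 0.16365106 0.14676301] [[ 0.986 -0.166  0.003]
 [-0.166 -0.986  0.005]
 [ 0.002 -0.006 -1.   ]]
brass [[0.5973 0.288  0.036 ]
 [0.5653 0.0818 0.036 ]
 [0.5206 0.0886 0.036 ]
 [0.5498 0.2967 0.036 ]]
((558.7139892578125, 182.16552734375), (206.00962829589844, 45.233970642089844), 81.06639862060547)
```

carry_out:
  motion: [-0.2,2,0,1,6,0,1,-0.6,3.9,0,2,12,0,1,-0.6,3.9,0,2.9,16.95,0,1,-0.6,3.9,0,2.9,16.95,0,1,-0.6,3.9,0,2.9,16.95,0,1]

```text
t: 4.7
tool_pos: [0.4638, 0.1939, 0.1459]
tool_rot: [-3.071, 0.261, 0.463]
ft_force: [-1.1, -0.5, -1.2]
finger_gap: 0.0216
finger_force: 60.2
```

```bash
cat > st.py <<'E'
import sys;sys.path.insert(0,'.')
from station import *
from h import *
import sys
o=get_obs();Rm=R.from_rotvec(o['tool_rot']).as_matrix();T=np.array(o['tool_pos'])
F=np.array([.4853,.192,0]);a=np.deg2rad(-9.7);B=np.array([[np.cos(a),-np.sin(a),0],[np.sin(a),np.cos(a),0],[0,0,1]])
P=T+Rm@[-.001,0,.0173];px=Rm[:,0];C=P+.065*px;N=P-.065*px
f=lambda v:(B.T@(v-F)*1000).round(1)
print('t',o['t'],'TCP',T.round(4),'origin',f(P),'far',f(C),'near',f(N),'panel x,y,z',(B.T@px).round(3),(-B.T@Rm[:,1]).round(3),'F',o['ft_force'].round(1),o['finger_gap'])
E
python3 st.py
```

```text
t 4.7 TCP [0.4638 0.1939 0.1459] origin [-27.6  -1.7 129.6] far [ 34.5  -1.7 110.5] near [-89.7  -1.7 148.8] panel x,y,z [ 0.956 -0.    -0.295] [-0.  1. -0.] F [-1.1 -0.5 -1.2] 0.02160544158293883
```

carry_out:
  motion: [0,0.1,-3,0,0,0,1,0,0.2,-6,0,0,0,1,0,0.2,-8.5,0,0,0,1,0,0.2,-9.6,0,0,0,1,0,0.2,-9.6,0,0,0,1]

```text
t: 5.32
tool_pos: [0.4638, 0.1965, 0.05]
tool_rot: [-3.071, 0.259, 0.465]
ft_force: [-0.6, 0.5, -1.8]
finger_gap: 0.0217
finger_force: 60.1
```

```bash
python3 st.py; python3 - <<'E'
import sys;sys.path.insert(0,'.')
from station import *
from h import *
a=get_image('scene')['pixels'][100:260,120:340];cv2.imwrite('pics/s3.png',cv2.resize(a,None,fx=3,fy=3))
g=get_image('wrist');cv2.imwrite('pics/w3.png',g['pixels'])
E
```

```text
t 5.325 TCP [0.4638 0.1965 0.05  ] origin [-28.    0.8  33.8] far [34.1  0.8 14.6] near [-90.1   0.7  53. ] panel x,y,z [ 0.955  0.001 -0.296] [-0.001  1.    -0.   ] F [-0.6  0.5 -1.8] 0.021665514881455947
```

View pics/w3.png

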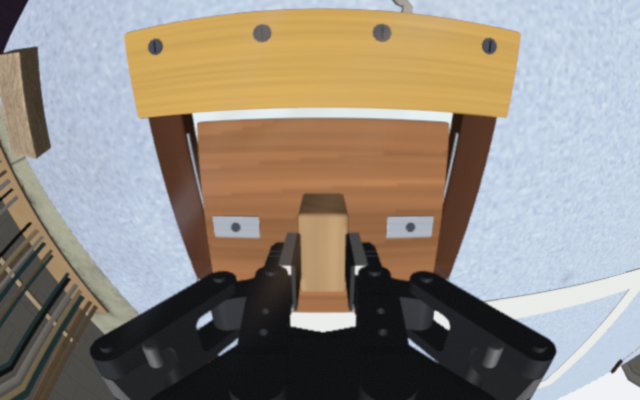

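View pics/s3.png

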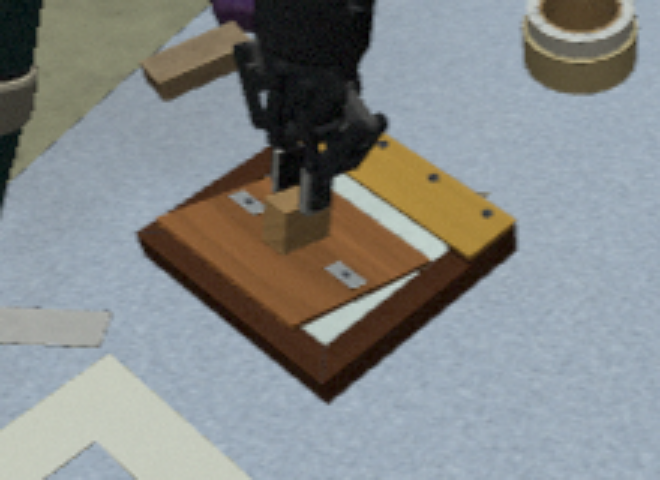

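The wrist view shows the panel's far corners at (198,122) and (448,122), centred between the walls at about 190 and 455 and just short of the lip. I'm sliding it 30 mm forward under the lip.

carry_out:
  motion: [0.7,-0.1,0,0,0,0,1,1.4,-0.2,0,0,0,0,1,2.2,-0.4,0,0,0,0,1,3.0,-0.5,0,0,0,0,1,3.0,-0.5,0,0,0,0,1]

```text
t: 6.05
tool_pos: [0.4951, 0.1913, 0.0497]
tool_rot: [-3.07, 0.261, 0.464]
ft_force: [0.2, 0.1, -2.1]
finger_gap: 0.0213
finger_force: 60.2
```

carry_out:
  motion: [0,0,-0.1,0,0,0,1,0,0,-0.1,0,0,0,1]

```text
t: 6.3
tool_pos: [0.4939, 0.1916, 0.0488]
tool_rot: [-3.071, 0.26, 0.465]
ft_force: [0.1, 0.3, -1.6]
finger_gap: 0.022
finger_force: 60.2
```

```bash
python3 st.py
```

```text
t 6.3 TCP [0.4939 0.1916 0.0488] origin [ 2.4  1.  32.5] far [64.5  1.1 13.3] near [-59.6   1.   51.8] panel x,y,z [ 0.955  0.001 -0.296] [-0.001  1.    -0.   ] F [ 0.1  0.3 -1.6] 0.021996019434552566
```

carry_out:
  motion: [-0.2,0,-0.5,-0.7,-4.2,0,1,-0.4,0.05,-1.0,-1.45,-8.5,0,1,-0.6,0.05,-1.5,-2.2,-12.7,0,1,-0.75,0.05,-2.0,-2.9,-16.95,0,1,-0.75,0.05,-2.0,-2.9,-16.95,0,1]

```text
t: 6.92
tool_pos: [0.4847, 0.1925, 0.0289]
tool_rot: [3.13, -0.261, -0.004]
ft_force: [0.1, 0.1, -2.9]
finger_gap: 0.0219
finger_force: 60.1
```

carry_out:
  motion: [0,0,0,0,0,0,1,0,0,0,0,0,0,1]

```text
t: 7.18
tool_pos: [0.4878, 0.1919, 0.0291]
tool_rot: [-3.13, 0.267, -0.0]
ft_force: [-0.6, 0.1, -1.9]
finger_gap: 0.0218
finger_force: 60.1
```

```bash
python3 st.py; python3 - <<'E'
import sys;sys.path.insert(0,'.')
from station import *
from h import *
a=get_image('scene')['pixels'][100:260,120:340]
g=get_image('wrist')['pixels'];cv2.imwrite('pics/c4.png',np.vstack([cv2.resize(a,(412,300)),cv2.resize(g[:300],(412,193))]))
E
```

```text
t 7.175 TCP [0.4878 0.1919 0.0291] origin [ 1.5  0.3 11.8] far [66.5  0.3 11.8] near [-63.5   0.4  11.8] panel x,y,z [ 1.    -0.001  0.   ] [0.001 1.    0.   ] F [-0.6  0.1 -1.9] 0.02183196332861356
```

View pics/c4.png

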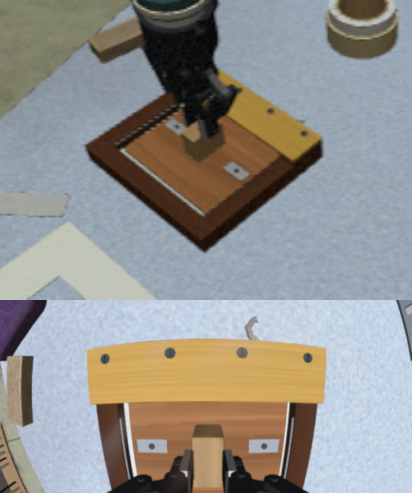

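The panel lies inside the cavity, flat and under the lip, with an even gap at the walls. I'm lowering it the last 2 mm, releasing and retreating.

carry_out:
  motion: [0,0,-0.2,0,0,0,1,0,0,-0.2,0,0,0,1,0,0,-0.2,0,0,0,4,0,0,-0.2,0,0,0,6,0,0,-0.2,0,0,0,7]

```text
t: 7.9
tool_pos: [0.4869, 0.1921, 0.0268]
tool_rot: [-3.13, 0.265, 0.0]
ft_force: [0.8, -0.4, 0.5]
finger_gap: 0.0702
finger_force: 0.0
```

carry_out:
  motion: [0,0,0,0,0,0,7,0,0,2,0,0,0,7,0,0,6,0,0,0,7,0,0,11,0,0,0,7,0,0,16,0,0,0,7]

```text
t: 8.52
tool_pos: [0.4865, 0.192, 0.1883]
tool_rot: [3.13, -0.265, -0.001]
ft_force: [0.5, 0.8, 0.2]
finger_gap: 0.07
finger_force: 0.0
```

carry_out:
  motion: [-1,-6,0,0,0,0,7,-2,-12,0,0,0,0,7,-3,-18,0,0,0,0,7,-4,-24,0,0,0,0,7,-4,-24,0,0,0,0,7]

```text
t: 9.15
tool_pos: [0.4458, -0.0527, 0.187]
tool_rot: [3.128, -0.279, -0.0]
ft_force: [0.4, -0.0, 0.6]
finger_gap: 0.07
finger_force: 0.0
```

```bash
python3 - <<'E'
import sys;sys.path.insert(0,'.')
from station import *
from h import *
g=get_image('top');im=g['pixels'];a=im[140:260,165:300];b=get_image('scene')['pixels'][110:250,150:310]
cv2.imwrite('pics/c5.png',np.hstack([cv2.resize(a,(450,400)),cv2.resize(b,(457,400))])[:, :800])
fl=mask(im,(10,60,100),(24,255,255),(190,185,275,250))
print(get_obs()['tool_pos'],get_obs()['ft_force'])
E
```

```text
[ 0.44685501 -0.04796358  0.18701958] [ 0.81086424  0.49775612 -0.28241065]
```

View pics/c5.png

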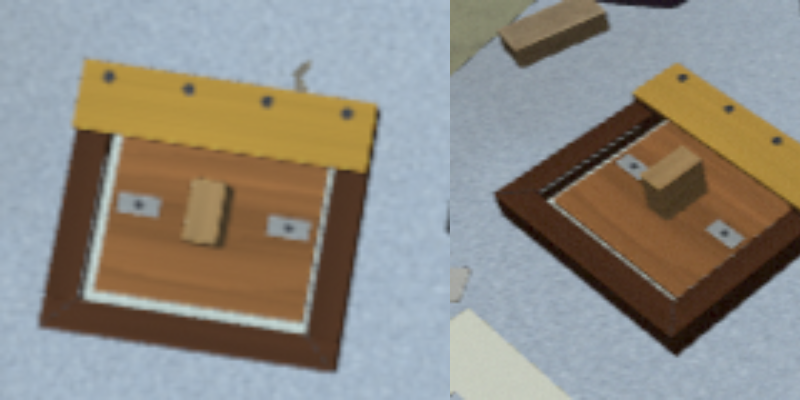

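The panel lies flat in the cavity, with even white gaps on its left, right and near sides (about x = 100 and 320 in the crop, near edge y = 310). The gripper is clear, so I'm handing in.

```bash
python3 -c "
from station import *
print(hand_in())"
```

```text
the job is handed in; nothing more can be done
None
```

The brown panel is tucked under the brass lip and lies flat in the frame, block up and released; I never went near the grey panel, and the job was handed in at about 9 s with no verdict returned.

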